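Shut the red gate of the jar dispenser until it latches

TASK

The dispenser with the red tab is to be refilled: push its sliding gate fully home by the red tab, until the brass spring catch drops behind the gate's crossbar and locks it. Leave the gate of the other dispenser, with the blue tab, open just as it is.

Things in the scene. Friction and masses are not known exactly. Their poses are not given: they have to be found in the camera images.
- red_push (a point): Red upright tab at the front end of the gate to shut, 44 mm wide, 8 mm thick. Point: mid-width of its flat front face (robot side), 21 mm below its top, 27 mm above the deck it slides on (deck 100 mm above the table). Axes: x = level direction to push it shut, away from the robot, turned up to 0.3 rad; z up. Before the tab the deck is bare between 8 mm high guide rails, 46 mm apart.
- red_gate (a joint): Opening of the red-tabbed gate in m: 0 = home against its stop, more = pulled out towards the robot. Starts 0.035 to 0.052 open. It resists with about 4 N of sliding friction and stays where left; lifting the catch adds about 5 N between 0.020 and 0.015 and less from there to 0.008. At about 0.006 the crossbar is past the catch, which drops and holds it.
- red_catch (a joint): Height in m of the brass spring catch on the red dispenser: 0 = down, about 0.007 while the gate's crossbar passes under it, 0 again once dropped behind it. With the gate home, its knob stands 50 mm beyond the tab's front face (top 18 mm above the tab point, 28 mm lifted), the white throat and jar from 85 mm beyond it (jar top 70 mm above it).
- blue_push (a point): The same point, with the same axes, on the blue tab of the other dispenser's gate. That dispenser is of the same make and its gate also stands open; it must stay as it is. Either dispenser may be the left or the right one.

How it is judged:
At the end, for the whole second after the job is handed in: The red-tabbed gate is home (within 10 mm of its stop) with its catch dropped behind the crossbar (catch within 3 mm of its rest), and the blue-tabbed gate is within 10 mm of where it stood (value of joint red_gate below 0.01 m and value of joint red_catch below 0.003 m and distance of blue_push from where it was at the start of the episode below 0.01 m); the robot touches nothing.
It fails at once if the gate with the blue tab was moved by more than 10 mm (distance of blue_push from where it was at the start of the episode above 0.01 m).
It also fails if it takes over 29 s, if anything falls off the work surface, if the arm or the gripper's body presses on something with over 40 N, if the wrist force passes 120 N, or if a joint passes its speed limit or range.

ROBOT

A 6-joint arm with a two-finger parallel gripper is mounted at the origin on a cart in front of the work surface, level with it; the furniture and walls round the work are solid. World frame = base frame: x ahead of the robot, y to its left, z up, the work surface at z = 0. Lengths are in m, angles in rad, forces in N, time in s.
With the tool pointing down it reaches from about 0.35 to 0.85 m from the base axis. Payload 8.1 kg.
Tool frame: the origin (TCP) lies at the very end of the fingers, on their centre line; the grasp point (between the pads) lies 19 mm behind it; z points along the fingers, y is the line along which they close (so a half turn about z gives the same grasp; the last joint's range is limited). The gripper opens to 93 mm and grips with 3 to 60 N. Pads are 15 mm wide; open, the fingers measure 128 mm over their backs; the gripper's body (75 mm by 188 mm) begins 65 mm behind the grasp point.
Start: joints at [-1.225, 0.13, 1.488, -0, 1.523, -0.085], TCP at [0.251, -0.545, 0.187] pointing down, gripper open.
Joint ranges: [-2.96, 2.96], [-0.89, 2.26], [0.02, 2.5], [-1.34, 4.48], [0, 2.73], [-2.66, 2.66]. Speed limits (rad/s): [2.39, 2.39, 2.79, 3.14, 3.14, 3.14].

INTERFACE

Orientations are given as a rotation vector (axis times angle).
In Python, from plant import monitor, eyes, ticket gives the robot as it stands.
- The arm moves only by the tool arm_command, never from a script. Its argument "deltas" is a list that holds one entry, the list of rows, each a list of 6 numbers: the shift along the world's x, y, z in cm, then the turn, a rotation vector about the world's x, y, z in degrees. In form: [[[tx, ty, tz, rx, ry, rz], ...]]. A call has 1 to 12 rows; each row shifts and turns the commanded pose from where the row before left it; what a row does not reach is not made up. A row lasts 1/12 s, in which the tool goes at most 41.7 mm and 7.16 degrees, less where a joint would pass 70% of its speed; a pose out of reach is approached as far as the arm can. A call is refused whole if a number of a shift passes 4.17 or a number of a turn 7.16, either way. A call with a gripper value outside its range is refused whole. "gripper" is the opening, from -1 (shut) to 1 (fully open), set as the call begins (left out, the last holds). The fingers move at their own pace and stop on an object; "squeeze" is the grip in N (left out, the last holds). Time passes only in rows, so rows that do not move let the fingers close. It gives the time, the measured TCP pose, the force, the opening and the grip force at its end, in the units of the state.
- monitor.read_state(): the state, without advancing time (a new reading comes with each control period).
- eyes.read_camera(name): name is "side" or "top"; returns the picture (384x512x3 uint8, blue, green, red); there is no depth.
- eyes.camera_model(name): a dict with "fx", "fy", "cx", "cy" (pixels), "rvec" (rotation vector, rad) and "tvec" (3), from world to camera coordinates, as OpenCV has them. Camera axes: x right, y down, z forward; pixel columns grow to the right and rows downward; lengths in m; the calibration is good to about 2 mm. A picture is of the moment at which its call begins. camera_model takes no time and is no camera call.
- ticket.close_job(): hands the job in; it is judged then, once.
The state is a dict: "t": time; "q": joint angles; "dq": joint speeds; "joint_torque": joint torques, N m; "tool_pos": TCP position; "orientation": TCP orientation; "force": force on the tool from outside, world axes, zero at the start; "wrist_torque": the same for the moment, N m; "opening": finger opening in m; "gripper_force": force on a finger pad.
Only numpy, scipy, OpenCV 4.12 (cv2) and the standard library are available. Lean on these libraries where they do the work, as an engineer would, in place of code of your own. Each camera call takes 0.05 s, during which the arm holds its last target. There are 200 camera calls.

## Working session

There is one attempt and no reset: what is moved stays moved. The work goes in short steps, Python scripts to look and compute and a tool call to move; the robot and the scene stay as the last step left them, time stands still between calls to the robot, and variables do not carry over. Pictures are saved under pics/ and viewed, at most 10 in all, crops included, and the job is handed in when it is done.

Besides the shell and the picture viewer there is one more tool, called after ">>>" as name(argument=value, ...) on one line, values as JSON. arm_command: Moves the arm, as the interface text tells. Its arguments: {"type":"object","properties":{"deltas":{"type":"array"},"gripper":{"type":"number"},"squeeze":{"type":"number"}},"required":["deltas"]}

```bash
mkdir -p pics; python3 - <<'E'
from plant import monitor, eyes
import cv2
s=monitor.read_state(); print(s['t'],s['tool_pos'],s['orientation'])
for n in('side','top'):
    im=eyes.read_camera(n); cv2.imwrite(f'pics/{n}0.png',im); print(n,eyes.camera_model(n))
E
```

```text
0.0 [ 0.25034346 -0.54458574  0.18548358] [-3.06720391e+00 -6.71077451e-01  3.93972881e-04]
side {'fx': 451.0295973906026, 'fy': 451.0295973906026, 'cx': 257.77671309089277, 'cy': 193.93388753775582, 'rvec': array([ 0.36790089, -2.77256576,  1.19994375]), 'tvec': array([0.5006438 , 0.20185246, 0.84395826])}
top {'fx': 456.10706656907973, 'fy': 456.10706656907973, 'cx': 258.255490962254, 'cy': 187.90688322384977, 'rvec': array([ 2.18990978, -2.13724751,  0.18988866]), 'tvec': array([-0.04657972,  0.54108811,  1.12638412])}
```

View pics/side0.png

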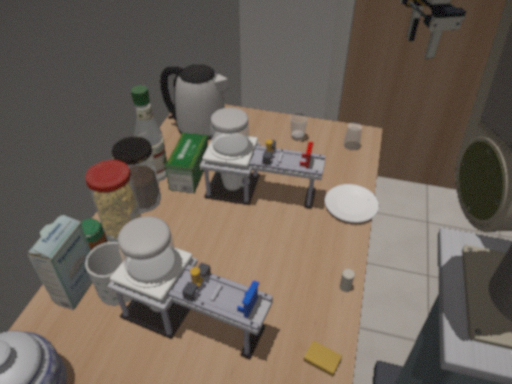

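View pics/top0.png

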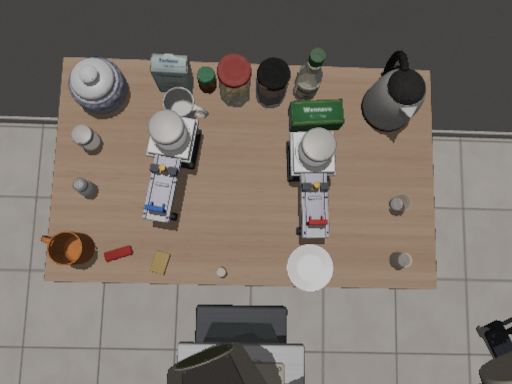

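The side view shows the red tab at about (308,155) and the blue tab at (249,298). In the top view red is at (317,222) and blue at (155,209), so red is the robot's right-hand dispenser. A plate lies in front of it at (310,268).

```bash
cat > h.py <<'E'
import cv2,numpy as np
from plant import eyes
def cam(n):
    m=eyes.camera_model(n);K=np.array([[m['fx'],0,m['cx']],[0,m['fy'],m['cy']],[0,0,1]]);R=cv2.Rodrigues(m['rvec'])[0];return K,R,m['tvec']
def ray(n,p):
    K,R,t=cam(n);d=R.T@np.linalg.inv(K)@np.array([p[0],p[1],1.]);return -R.T@t,d
def plane(n,p,z):
    c,d=ray(n,p);return c+d*(z-c[2])/d[2]
def tri(ps,pt):
    P=[];K={}
    c1,d1=ray('side',ps);c2,d2=ray('top',pt)
    a=np.linalg.lstsq(np.c_[d1,-d2],c2-c1,rcond=None)[0];A=c1+a[0]*d1;B=c2+a[1]*d2
    return (A+B)/2,np.linalg.norm(A-B)
def redmask(im,roi):
    x,y,w,h=roi;o=np.zeros(im.shape[:2],np.uint8);hsv=cv2.cvtColor(im,cv2.COLOR_BGR2HSV)
    m=(((hsv[...,0]<8)|(hsv[...,0]>172))&(hsv[...,1]>140)&(hsv[...,2]>60)).astype(np.uint8)*255
    o[y:y+h,x:x+w]=m[y:y+h,x:x+w];return o
E
python3 - <<'E'
from h import *
S=cv2.imread('pics/side0.png');T=cv2.imread('pics/top0.png')
for n,im,roi in(('side',S,(290,130,40,50)),('top',T,(295,205,45,30))):
    m=redmask(im,roi);p=cv2.findNonZero(m);r=cv2.minAreaRect(p);print(n,len(p),p.mean(0),r,cv2.boxPoints(r).tolist())
c=np.hstack([cv2.resize(S[125:205,240:340],None,fx=4,fy=4,interpolation=2),cv2.resize(T[165:245,280:380],None,fx=4,fy=4,interpolation=2)])
cv2.imwrite('pics/crop0.png',c)
E
```

```text
side 120 [[307.675      153.38333333]] ((307.0000305175781, 153.50001525878906), (7.033533096313477, 24.73863410949707), 14.03624439239502) [[300.5882568359375, 164.64707946777344], [306.5882568359375, 140.64707946777344], [313.41180419921875, 142.3529510498047], [307.41180419921875, 166.3529510498047]]
top 98 [[316.91836735 221.70408163]] ((317.0, 220.5), (7.0, 18.0), 90.0) [[308.0, 217.0], [326.0, 217.0], [326.0, 224.0], [308.0, 224.0]]
```

View pics/crop0.png

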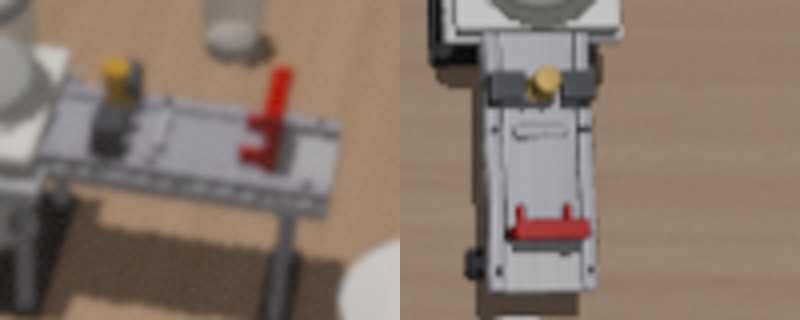

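The crops show the tab's top strip in the top view, from about (307,220) to (327.5,224.5). In the side view the tab is nearly edge-on, with its top at (311,142) and its foot at (308,167).

```bash
python3 - <<'E'
from h import *
np.set_printoptions(precision=4,suppress=True)
for n in('side','top'): K,R,t=cam(n);print(n,'cam',-R.T@t)
# height of tab top: triangulate top edge mid
print(tri((311,142.3),(317.2,222)))
for y,l in((224.3,'front'),(220,'back')):
    print(l,plane('top',(307,y),.148),plane('top',(327.5,y),.148))
# side view tab top/foot intersect at known heights
print(plane('side',(311,142),.148),plane('side',(307.5,167),.10))
# axis of deck: rail edges in top (crop coords -> px)
f=lambda u,v:(280+(u-400)/4,165+v/4)
for a,b in((f(483,60),f(479,288)),(f(594,60),f(597,288))):
    A,B=plane('top',a,.105),plane('top',b,.105);d=A-B;print(A,B,'yaw',np.arctan2(d[1],d[0]))
# crossbar, catch, red mask box projected
K,R,t=cam('side')
def pr(n,p):
    K,R,t=cam(n);q=K@(R@np.array(p)+t);return q[:2]/q[2]
for p in [(.0,.0,0)]:pass
k=plane('top',f(545,80),.145);print('knob',k)
# plate height
print('plate',plane('top',(310,268),.01), plane('top',(288,268),.01))
# blue tab
T=cv2.imread('pics/top0.png');h=cv2.cvtColor(T,cv2.COLOR_BGR2HSV)
m=cv2.inRange(h,(105,140,60),(130,255,255));m[:, :140]=0;m[:,175:]=0;m[:195]=0;m[225:]=0
r=cv2.minAreaRect(cv2.findNonZero(m));print(r,plane('top',r[0],.148))
E
```

```text
side cam [0.3646 0.5908 0.7223]
top cam [0.3776 0.0041 1.1921]
(array([ 0.4497, -0.1648,  0.1623]), np.float64(0.0005013900803629664))
front [ 0.4451 -0.1437  0.148 ] [ 0.4463 -0.191   0.148 ]
back [ 0.455  -0.1436  0.148 ] [ 0.4562 -0.191   0.148 ]
[ 0.4518 -0.1852  0.148 ] [ 0.4507 -0.1595  0.1   ]
[ 0.5548 -0.1338  0.105 ] [ 0.4173 -0.1326  0.105 ] yaw -0.008684575240721098
[ 0.5566 -0.2014  0.105 ] [ 0.4189 -0.2033  0.105 ] yaw 0.013153691359915629
knob [ 0.5374 -0.1651  0.145 ]
plate [ 0.3423 -0.1717  0.01  ] [ 0.3411 -0.1151  0.01  ]
((154.0946044921875, 206.4324493408203), (18.412687301635742, 7.726752281188965), 9.462322235107422) [0.4774 0.2069 0.148 ]
```

Checks against the given sizes: the tab runs along y with yaw about 0. The front face is at x≈0.446, the centre at y≈-0.167, and the width comes out at 47 mm against 44 mm. The knob distance implies an opening of about 0.04. I'll close the gripper, raise it and move in front of the tab.

>>> arm_command(deltas=[[[0, 0, 3, 0, 0, 0], [0, 0, 3, 0, 0, 0], [1.6, 3.8, 0, 0, 0, -2.5], [1.6, 3.8, 0, 0, 0, -2.5], [1.6, 3.8, 0, 0, 0, -2.5], [1.6, 3.8, 0, 0, 0, -2.5], [1.6, 3.8, 0, 0, 0, -2.5], [1.6, 3.8, 0, 0, 0, -2.5], [1.6, 3.8, 0, 0, 0, -2.5], [1.6, 3.8, 0, 0, 0, -2.5], [1.6, 3.8, 0, 0, 0, -2.5], [1.6, 3.6, 0, 0, 0, -2.2]]], gripper=-1)

```text
t: 1.1
tool_pos: [0.4107, -0.165, 0.2463]
orientation: [-3.141, 0.004, 0.0]
force: [0.0, 0.3, -0.6]
opening: 0.0174
gripper_force: 0.0
```

>>> arm_command(deltas=[[[0, 0, 0, 0, 0, 0], [0, 0, 0, 0, 0, 0], [0, 0, 0, 0, 0, 0]]])

```text
t: 1.35
tool_pos: [0.4104, -0.1673, 0.2463]
orientation: [3.141, 0.002, -0.001]
force: [-0.3, -0.3, 0.7]
opening: 0.0009
gripper_force: 0.0
```

Now descend to z≈0.12 and look from both cameras.

>>> arm_command(deltas=[[[0, 0, -2.5, 0, 0, 0], [0, 0, -2.5, 0, 0, 0], [0, 0, -2.5, 0, 0, 0], [0, 0, -2.5, 0, 0, 0], [0, 0, -2.3, 0, 0, 0], [0, 0, 0, 0, 0, 0], [0, 0, 0, 0, 0, 0]]])

```text
t: 1.93
tool_pos: [0.4089, -0.168, 0.1225]
orientation: [-3.14, 0.004, 0.005]
force: [0.1, 0.1, 0.3]
opening: 0.0009
gripper_force: 0.0
```

```bash
python3 - <<'E'
from h import *
from plant import monitor
S=eyes.read_camera('side');T=eyes.read_camera('top')
c=np.hstack([cv2.resize(S[105:205,240:340],None,fx=4,fy=4,interpolation=2),cv2.resize(T[145:245,270:370],None,fx=4,fy=4,interpolation=2)])
cv2.imwrite('pics/crop1.png',c);print(monitor.read_state()['tool_pos'])
E
```

```text
[ 0.41101582 -0.16852102  0.12513053]
```

View pics/crop1.png

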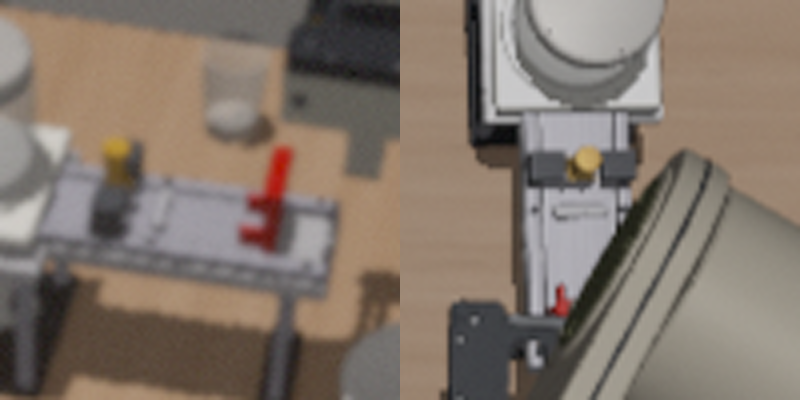

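The side crop shows the finger tip at crop (365,175), i.e. about (331,149), right of the tab. In the top view the arm hides the tab. I'll check this against the TCP projection.

```bash
python3 - <<'E'
from h import *
def pr(n,p):
    K,R,t=cam(n);q=K@(R@np.array(p)+t);return q[:2]/q[2]
print('tcp',pr('side',(.411,-.1685,.1235)))
for p in((.446,-.167,.127),(.446,-.189,.148),(.446,-.145,.148),(.446,-.145,.1),(.446,-.189,.1)):print(p,pr('side',p))
E
```

```text
tcp [327.68737309 159.00934106]
(0.446, -0.167, 0.127) [311.35855427 155.39694195]
(0.446, -0.189, 0.148) [314.02924578 141.39660417]
(0.446, -0.145, 0.148) [310.37985784 153.78293537]
(0.446, -0.145, 0.1) [308.44730644 171.58882879]
(0.446, -0.189, 0.1) [312.03607716 159.05626518]
```

```bash
python3 - <<'E'
from h import *
S=eyes.read_camera('side')
c=cv2.resize(S[70:190,290:430],None,fx=5,fy=5,interpolation=2);cv2.imwrite('pics/crop2.png',c)
E
```

```text
(no output)
```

View pics/crop2.png

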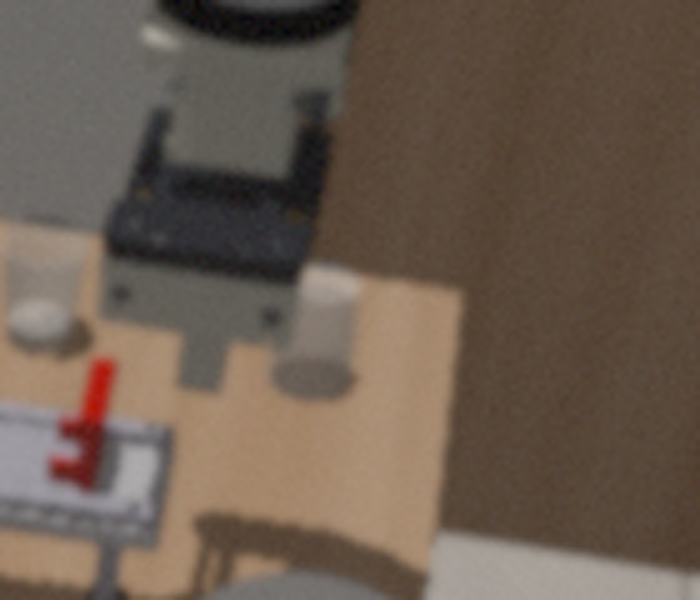

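```bash
python3 - <<'E'
from h import *
from plant import monitor
def pr(n,p):
    K,R,t=cam(n);q=K@(R@np.array(p)+t);return q[:2]/q[2]
s=monitor.read_state();print(s['q'],s['tool_pos'],s['orientation'])
for sx in(-.0375,.0375):
  for z in(.207,.25):
    p=(.411+sx,-.168+.094,z);print(p,'side',pr('side',p),'top',pr('top',p))
for sx in(-.0075,.0075):print('tip',pr('side',(.411+sx,-.168+.0175,.1235)),pr('side',(.411+sx,-.168-.0175,.1235)))
print(plane('side',(330,147.6),.1235), plane('top',(282.5,222),.207),plane('top',(282.5,222),.25))
E
```

```text
[-5.03991892e-01 -2.70828709e-01  1.98233130e+00 -1.30694457e-04
  1.42725951e+00  1.06823641e+00] [ 0.4114851  -0.16852327  0.12558939] [ 3.14011108e+00 -2.21922133e-03  3.79510924e-03]
(0.3735, -0.07400000000000001, 0.207) side [345.52454107 158.06349178] top [278.27899749 255.32002557]
(0.3735, -0.07400000000000001, 0.25) side [348.92246606 138.93195165] top [279.93895674 255.44567146]
(0.44849999999999995, -0.07400000000000001, 0.207) side [305.03353856 151.33824862] top [278.82013321 220.30162449]
(0.44849999999999995, -0.07400000000000001, 0.25) side [306.89634517 132.28903716] top [280.48587123 218.84866471]
tip [329.97905196 164.84542985] [332.36120766 154.77592464]
tip [322.83358224 163.63114509] [325.39115449 153.62140163]
[ 0.41204047 -0.2092312   0.1235    ] [ 0.44501946 -0.08203548  0.207     ] [ 0.44207844 -0.07827455  0.25      ]
```

```bash
python3 - <<'E'
from h import *
def pr(n,p):
    K,R,t=cam(n);q=K@(R@np.array(p)+t);return q[:2]/q[2]
c=np.array([.251,-.545,.187]);y=np.array([.4176,-.909,0])
for z in(0,.043):
  for s in(-.055,.055):
    p=c+s*y+[0,0,z];print(z,s,'side',pr('side',p),'top',pr('top',p))
S=cv2.imread('pics/side0.png');T=cv2.imread('pics/top0.png')
a=cv2.resize(S[0:80,390:490],None,fx=4,fy=4,interpolation=2);b=cv2.resize(T[304:384,412:512],None,fx=4,fy=4,interpolation=2)
cv2.imwrite('pics/crop3.png',np.hstack([a,b]))
E
```

```text
0 -0.055 side [424.58701177  70.57572427] top [470.12768177 327.27190264]
0 0.055 side [406.42855987  50.4959217 ] top [514.13263866 306.37882697]
0.043 -0.055 side [429.25216342  54.08836473] top [480.38543006 330.62883373]
0.043 0.055 side [410.31261653  34.62268311] top [526.24357951 308.77245687]
```

View pics/crop3.png

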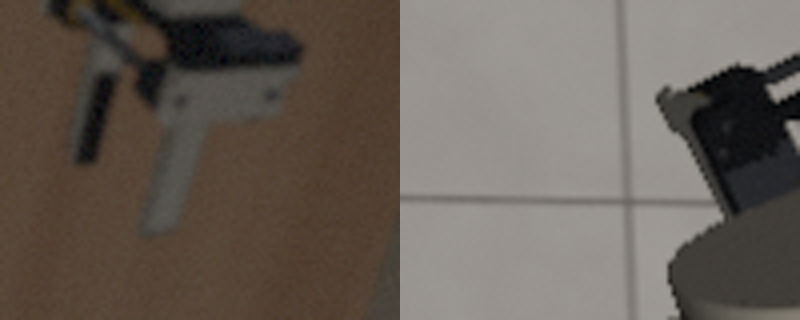

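The images put the fingertip about 25–30 mm higher than the reported TCP, both at the start and now. I'll go down a little, watching the force, and check again.

>>> arm_command(deltas=[[[0.4, 0, -0.5, 0, 0, 0], [0, 0, -0.5, 0, 0, 0], [0, 0, 0, 0, 0, 0], [0, 0, 0, 0, 0, 0], [0, 0, 0, 0, 0, 0]]])

```text
t: 2.5
tool_pos: [0.4146, -0.1671, 0.1136]
orientation: [-3.142, -0.0, 0.0]
force: [0.2, 0.2, -0.2]
opening: 0.0005
gripper_force: 0.0
```

```bash
python3 - <<'E'
from h import *
from plant import monitor
s=monitor.read_state();print(s['tool_pos'],s['force'])
S=eyes.read_camera('side')
c=cv2.resize(S[120:200,250:370],None,fx=6,fy=6,interpolation=2);cv2.imwrite('pics/crop4.png',c)
E
```

```text
[ 0.41458078 -0.16705044  0.11355092] [ 0.20368886  0.23927759 -0.1853617 ]
```

View pics/crop4.png

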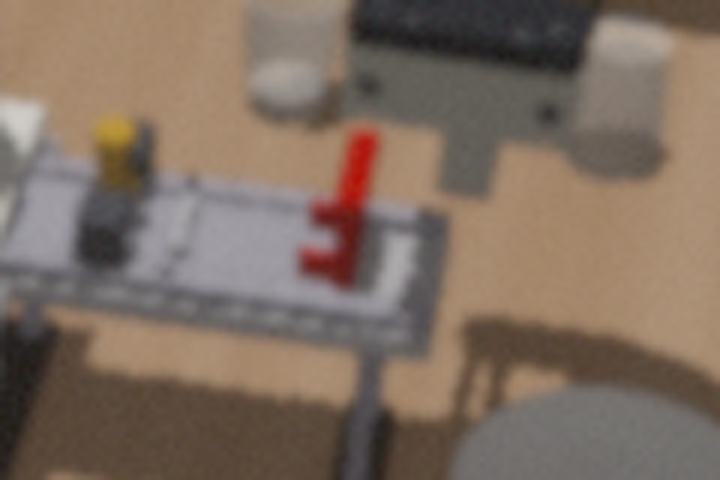

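The tip is at (327.5,152.5), still about 10 px above the prediction, so the fingers really are some 28 mm higher than reported. The top view rules out a shift in y. I'll keep descending gently and watch the force.

>>> arm_command(deltas=[[[0, 0, -0.5, 0, 0, 0], [0, 0, -0.5, 0, 0, 0], [0, 0, 0, 0, 0, 0], [0, 0, 0, 0, 0, 0]]])

```text
t: 2.88
tool_pos: [0.4141, -0.1669, 0.1029]
orientation: [-3.141, 0.0, 0.002]
force: [0.0, -0.3, -0.1]
opening: 0.0003
gripper_force: 0.0
```

>>> arm_command(deltas=[[[0, 0, -0.3, 0, 0, 0], [0, 0, -0.2, 0, 0, 0], [0, 0, 0, 0, 0, 0], [0, 0, 0, 0, 0, 0]]])

```text
t: 3.22
tool_pos: [0.4144, -0.1671, 0.0984]
orientation: [-3.141, 0.0, 0.0]
force: [-0.4, -0.0, 0.1]
opening: 0.0005
gripper_force: 0.0
```

>>> arm_command(deltas=[[[0, 0, -0.4, 0, 0, 0], [0, 0, -0.4, 0, 0, 0], [0, 0, 0, 0, 0, 0], [0, 0, 0, 0, 0, 0]]])

```text
t: 3.55
tool_pos: [0.4142, -0.167, 0.09]
orientation: [-3.141, 0.0, 0.001]
force: [-0.6, -0.5, 0.6]
opening: 0.0004
gripper_force: 0.0
```

```bash
python3 - <<'E'
from h import *
S=eyes.read_camera('side');T=eyes.read_camera('top')
a=cv2.resize(S[120:200,270:350],None,fx=5,fy=5,interpolation=2);b=cv2.resize(T[180:260,270:350],None,fx=5,fy=5,interpolation=2);cv2.imwrite('pics/crop5.png',np.hstack([a,b]))
def pr(n,p):
    K,R,t=cam(n);q=K@(R@np.array(p)+t);return q[:2]/q[2]
for z in(.09,.1,.11,.12,.13):print(z,pr('side',(.4145,-.15,z)),pr('side',(.4145,-.167,z)))
E
```

```text
0.09 [323.01504889 176.22397159] [324.24340271 171.25324321]
0.1 [323.50901014 172.66609279] [324.73993836 167.70421161]
0.11 [324.01008943 169.05694464] [325.2435401  164.10467463]
0.12 [324.51844171 165.3954109 ] [325.75435982 160.45354644]
0.13 [325.0342265  161.68034269] [326.27255384 156.74970987]
```

View pics/crop5.png

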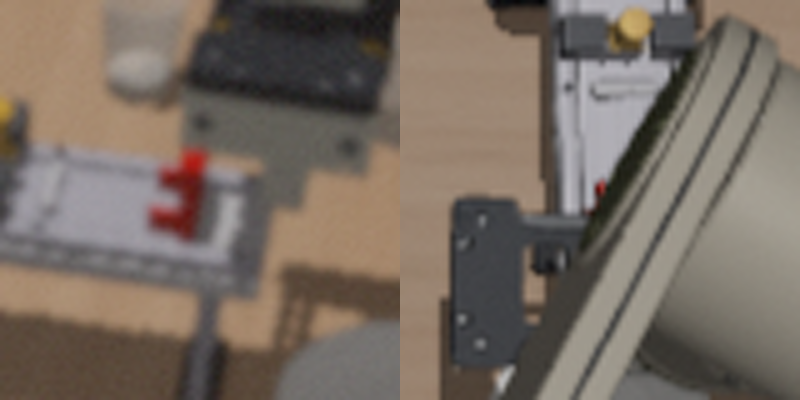

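The tip is at (327,161.6), which puts its true height at about 0.117–0.13, and there was no contact at reported z=0.09. I'll go 4 mm lower, then advance in x.

>>> arm_command(deltas=[[[0, 0, -0.4, 0, 0, 0], [0.5, 0, 0, 0, 0, 0], [0.5, 0, 0, 0, 0, 0], [0.4, 0, 0, 0, 0, 0], [0.3, 0, 0, 0, 0, 0], [0.3, 0, 0, 0, 0, 0], [0, 0, 0, 0, 0, 0], [0, 0, 0, 0, 0, 0]]])

```text
t: 4.32
tool_pos: [0.4347, -0.1671, 0.0865]
orientation: [-3.141, 0.0, 0.0]
force: [0.3, -0.0, -0.3]
opening: 0.0003
gripper_force: 0.0
```

>>> arm_command(deltas=[[[0.3, 0, 0, 0, 0, 0], [0.3, 0, 0, 0, 0, 0], [0.3, 0, 0, 0, 0, 0], [0.3, 0, 0, 0, 0, 0], [0.3, 0, 0, 0, 0, 0]]])

```text
t: 4.73
tool_pos: [0.4494, -0.1668, 0.0863]
orientation: [-3.141, 0.0, 0.002]
force: [-3.8, 3.0, 1.2]
opening: 0.0003
gripper_force: 2.1
```

Contact is at -3.8 N, about sliding friction, with some sideways force too. I'll check the tab in both views.

```bash
python3 - <<'E'
from h import *
from plant import monitor
s=monitor.read_state();print(s['tool_pos'],s['force'],s['wrist_torque'])
S=eyes.read_camera('side');T=eyes.read_camera('top')
a=cv2.resize(S[120:200,250:330],None,fx=5,fy=5,interpolation=2);b=cv2.resize(T[170:250,270:350],None,fx=5,fy=5,interpolation=2);cv2.imwrite('pics/crop6.png',np.hstack([a,b]))
E
```

```text
[ 0.44940838 -0.16678919  0.08626334] [-3.8228228   3.04157833  1.20755534] [0.44563309 0.74434053 0.10198517]
```

View pics/crop6.png

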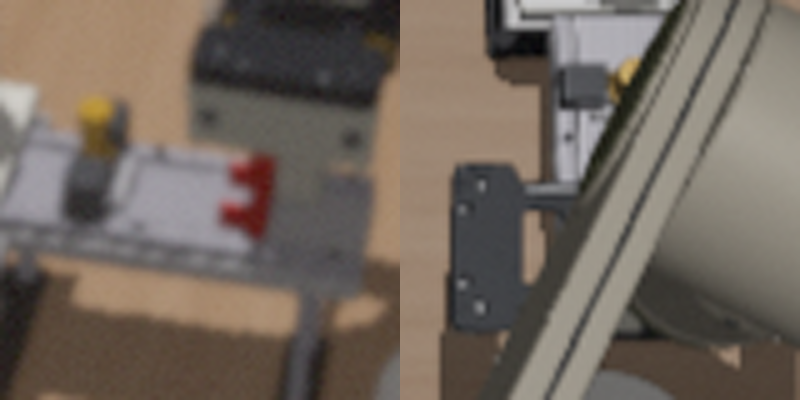

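The finger sits against the tab and the gate has slid about 8 mm (tab foot now at about (303.6,167)), so I'll keep pushing slowly.

>>> arm_command(deltas=[[[0.25, 0, 0, 0, 0, 0], [0.25, 0, 0, 0, 0, 0], [0.25, 0, 0, 0, 0, 0], [0.25, 0, 0, 0, 0, 0], [0.25, 0, 0, 0, 0, 0], [0.25, 0, 0, 0, 0, 0]]])

```text
t: 5.33
tool_pos: [0.4636, -0.1667, 0.0862]
orientation: [-3.141, 0.0, 0.004]
force: [-6.6, 3.9, 2.3]
opening: 0.0003
gripper_force: 3.2
```

>>> arm_command(deltas=[[[0.25, 0, 0, 0, 0, 0], [0.25, 0, 0, 0, 0, 0], [0.25, 0, 0, 0, 0, 0], [0.25, 0, 0, 0, 0, 0]]])

```text
t: 5.67
tool_pos: [0.4746, -0.1671, 0.0863]
orientation: [-3.141, 0.0, 0.001]
force: [-3.5, 2.2, 0.7]
opening: 0.0003
gripper_force: 2.1
```

The force rose and fell as the catch passed. I'll push on to the stop in small steps.

>>> arm_command(deltas=[[[0.2, 0, 0, 0, 0, 0], [0.2, 0, 0, 0, 0, 0], [0.1, 0, 0, 0, 0, 0], [0.1, 0, 0, 0, 0, 0]]])

```text
t: 6.0
tool_pos: [0.4785, -0.1668, 0.0862]
orientation: [-3.141, 0.0, 0.008]
force: [-19.8, 3.4, 11.0]
opening: 0.0007
gripper_force: 9.7
```

>>> arm_command(deltas=[[[0.1, 0, 0, 0, 0, 0], [0.1, 0, 0, 0, 0, 0], [0.1, 0, 0, 0, 0, 0], [0, 0, 0, 0, 0, 0]]])

```text
t: 6.33
tool_pos: [0.4784, -0.1668, 0.0862]
orientation: [-3.14, 0.0, 0.017]
force: [-31.5, 3.5, 19.0]
opening: 0.0005
gripper_force: 16.0
```

It's a hard stop: position is fixed while the force rises, and it lies 15 mm past the catch peak as expected. I'll back off, rise and check.

>>> arm_command(deltas=[[[-1, 0, 0, 0, 0, 0], [-1.5, 0, 0, 0, 0, 0], [-2, 0, 0, 0, 0, 0], [-1, 0, 3, 0, 0, 0], [0, 0, 4, 0, 0, 0], [0, 0, 4, 0, 0, 0], [0, -4, 2, 0, 0, 0], [0, -4, 0, 0, 0, 0], [-1, -4, 0, 0, 0, 0], [-1, -4, 0, 0, 0, 0], [-1, -4, 0, 0, 0, 0], [0, 0, 0, 0, 0, 0]]])

```text
t: 7.33
tool_pos: [0.3965, -0.3713, 0.2152]
orientation: [3.138, -0.009, 0.0]
force: [1.1, -0.5, -0.5]
opening: 0.0006
gripper_force: 0.0
```

```bash
python3 - <<'E'
from h import *
from plant import monitor
s=monitor.read_state();print(s['tool_pos'],s['force'])
S=eyes.read_camera('side');T=eyes.read_camera('top')
a=cv2.resize(S[125:205,240:340],None,fx=4,fy=4,interpolation=2);b=cv2.resize(T[165:245,280:380],None,fx=4,fy=4,interpolation=2);cv2.imwrite('pics/crop7.png',np.hstack([a,b]))
m=redmask(T,(295,185,45,50));r=cv2.boundingRect(cv2.findNonZero(m));print(r,plane('top',(317,r[1]+r[3]-.5),.148))
E
```

```text
[ 0.39654591 -0.37133841  0.21522537] [ 1.09515486 -0.5165907  -0.53648103]
(307, 200, 20, 8) [ 0.48446207 -0.16659301  0.148     ]
```

View pics/crop7.png

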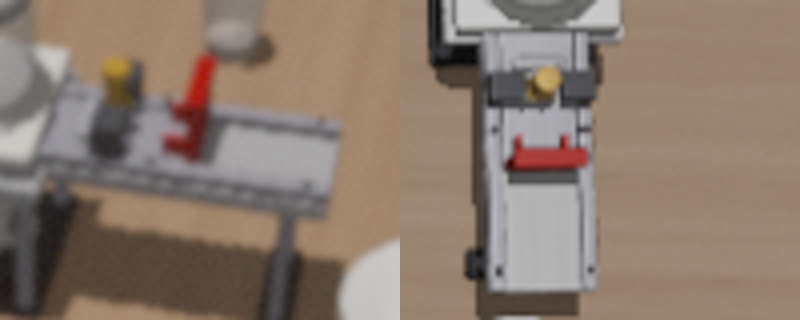

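The gate is home: the tab front is at x≈0.484, about 52 mm before the knob (50 mm nominal), and the crossbar lies beyond the catch. The knob is at its original pixel height, (269,142), so the catch is down, and the arm is clear.

```bash
python3 -c "
from plant import ticket
print(ticket.close_job())"
```

```text
the job is handed in; nothing more can be done
None
```

The red-tabbed gate is pushed home with its catch dropped behind the crossbar; the arm never went near the blue gate, and the job is handed in (the hand-in returned no verdict).

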